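Index the scion holder to its next hole

ROBOT

A 6-joint arm with a two-finger parallel gripper is mounted at the origin on a cart in front of the work surface, level with it; the furniture and walls round the work are solid. World frame = base frame: x ahead of the robot, y to its left, z up, the work surface at z = 0. Lengths are in mm, angles in rad, forces in N, time in s.
With the tool pointing down it reaches from about 350 to 875 mm from the base axis. Payload 4.2 kg.
Tool frame: the origin (TCP) lies at the very end of the fingers, on their centre line; the grasp point (between the pads) lies 19 mm behind it (arm.grip_point_offset is the distance from the TCP to the grasp point, in mm); z points along the fingers, y is the direction in which the jaws open and shut (so a half turn about z gives the same grasp; the last joint's range is limited). The gripper opens to 85 mm and grips with 20 to 120 N. Pads are 22 mm wide; open, the fingers measure 114 mm over their backs; the gripper's body (76 mm by 85 mm) begins 54 mm behind the grasp point. The pads swing forward as they close: fully open they stand 13 mm farther back than shut.
Start: joints at [1.46, 0.385, 0.008, 0, -1.194, -0.259], TCP at [225.86, 582.74, 231.312] pointing down, gripper open.
Joint ranges: [-3.14, 3.14], [-1.21, 2.06], [-1.07, 1.41], [-3.16, 2.05], [-2.99, -0.16], [-3.1, 3.1]. Speed limits (rad/s): [2.79, 2.79, 3.14, 3.14, 3.14, 3.14].

INTERFACE

Orientations are given as a unit quaternion [x, y, z, w].
In Python, from bench import arm gives the robot as it stands.
- The arm moves only by the tool drive_tool, never from a script. Its argument "steps" is a list of rows, each a list of 5 numbers: the shift along the tool's x, y, z in m, then the turn about the tool's z in degrees, then the finger opening in m, from 0 to 0.0854. A call has 1 to 20 rows; each row shifts and turns the commanded pose from where the row before left it, along the tool's axes as they then stand; what a row does not reach is not made up. A row lasts 1/10 s, in which the tool goes at most 50 mm and 8.59 degrees, less where a joint would pass 70% of its speed; a pose out of reach is approached as far as the arm can. A call is refused whole if a number of a shift passes 0.05 or a number of a turn 8.59, either way. A call with a gripper value outside its range is refused whole. The fingers move at their own pace and stop on an object; the grip force is fixed at half the most. Time passes only in rows, so rows that do not move let the fingers close. It gives the time, the measured TCP pose, the force and the opening at its end, in the units of the state.
- arm.read_state(): the state, without advancing time (a new reading comes with each control period).
- arm.get_image(name): name is "side" or "top"; returns (picture, depth): 400x640x3 uint8, blue, green, red; 400x640 float32, mm along the optical axis (not along the pixel's ray), 0 where there is no reading.
- arm.camera_params(name): a dict with "K" (3x3 intrinsics, pixels), "dist" ([k1, k2, p1, p2, k3] as OpenCV has them; the pictures are not rectified), "world_to_cam" (4x4, takes a point from world to camera coordinates). Camera axes: x right, y up, looking along -z (the intrinsics and any distortion apply to the point x, -y, -z); pixel columns grow to the right and rows downward; lengths in mm; the calibration is good to about 2 mm. A picture is of the moment at which its call begins. camera_params takes no time and is no camera call.
- arm.job_done(): hands the job in, once; it reports no verdict.
The state is a dict: "clock": time; "joints": joint angles; "joint_vel": joint speeds; "joint_efforts": joint torques, N m; "position": TCP position; "ee_rot": TCP orientation; "contact_force": force on the tool from outside, world axes, zero at the start; "wrist_torque": the same for the moment, N m; "gripper_width": finger opening in mm.
Only numpy, scipy, OpenCV 4.12 (cv2) and the standard library are available. Lean on these libraries where they do the work, as an engineer would, in place of code of your own. Each camera call takes 0.05 s, during which the arm holds its last target.

TASK

Pull the red spring pin up out of its blue starting bush, swing the green arm counterclockwise (seen from above), and let the pin spring fully down into the first hole of the steel ring that it comes to, not the one beyond. Never force the pin sideways or down against bush, ring or hole, and leave the things lying about where they are.

Things in the scene. Friction and masses are not known exactly. Their poses are not given: they have to be found in the camera images.
- index_stand: Round grey cast stand, 290 mm across, fixed to the table. Origin at the centre of its underside, on the vertical pivot axis, at table height
- ring_mid (a point): Centre, at top-face height (35 mm above the table), of the flat steel index ring on the stand, 176 to 260 mm across. Two brass-bushed holes 13 mm wide, 110 mm from the pivot. The ring is clamped at an angle that varies and is NOT measured: first hole anywhere from 0.6 to 1.1 rad counterclockwise of the starting bush, the second 0.6 rad beyond it. This point does not tell the angle
- start_bush (a point): Centre of the top of the starting bush: a fixed blue block with a brass collar, 34 mm wide, bored 16 mm, standing over the ring, top 46 mm above the table, 110 mm from the pivot; the pin starts in it
- pivot_post: Post in the middle of the stand, carrying the green swing arm with all on it (scion holder, pin). Origin on the pivot axis at table height
- pivot (a point): Point on the vertical pivot axis, 72 mm above the table, at the top of the arm's hub
- swing_arm (a joint): Angle of the green arm, rad: 0 with the pin in the starting bush, grows counterclockwise seen from above; end stop 1.9. It turns easily (about 1 N at the knob, 2 N with the pin riding on the ring). Arm 22 mm wide, top 66 mm above the table; the boss under the knob 30 mm across, top 72 mm above the table; the short end carries a clipped scion and stays inside the stand's outline
- index_pin (a joint): Height of the spring pin, m: 0 with its tip on the ring's top face (at the start in the bush, and riding on the ring); plus when drawn (stop +0.022; clear of the starting bush from +0.012); -0.010 fully down in a hole, knob on the boss. Pin 10 mm across, round tip. Spring pushes down 6 N at 0, 8.5 N at +0.016, 4.5 N at -0.010; damped, falls at 0.2 m/s when let go
- knob (a point): Centre of the red knurled knob on top of the pin, the only part to handle: an upright cylinder 24 mm across and 32 mm tall, 110 mm from the pivot axis. At the start its centre is 98 mm above the table (top 114 mm); it rises and sinks with the pin, 88 mm when fully down. It turns with the arm. The pin stands 30 N against bush, ring or hole, no more
- cup: Red beaker, 70 mm across, 81 mm tall, bystander; origin under its centre
- jug: Clear measuring jug, 111x173x134 mm, bystander, stands firm; origin under its centre
- wax_tin: Round tin, 71 mm across, 30 mm tall, bystander, stands firm; origin under its centre
- label_bundle: Bundle of white plant labels, 22x125x11 mm, bystander; origin under its centre
- blade_box: Small yellow box, 30x52x14 mm, bystander; origin under its centre
- tape_green: Roll of green tape, 82x76x25 mm, bystander; origin under its centre
- screwdriver: Screwdriver with orange handle, 188 mm long, bystander, lies firm
- marker_red: Red marker, 137 mm long, bystander, lies firm

How it is judged (in metres and radians):
On the way, in this order (a step that is already met when the one before it is completed fails the run):
1. the pin is drawn clear of the starting bush with the arm still there (value of joint index_pin above 0.01 m and value of joint swing_arm below 0.1 rad), for 0.1 s.
2. the arm is swung clear of the starting bush (value of joint swing_arm above 0.3 rad), for 0.05 s.
At the end, for the whole second after the job is handed in: The pin is down at least 8 of its 10 mm in the first hole (arm between 0.5 and 1.15 rad), with no more than 10 N left between pin and hole, and the knob is let go (value of joint index_pin below -0.008 m and value of joint swing_arm between 0.5 and 1.15 rad and contact force between pivot_post and index_stand below 10 N); the robot touches nothing.
It fails at once if the pin is forced: more than 30 N between the pin and bush, ring or hole (contact force between pivot_post and index_stand above 30 N).
It fails at once if a thing lying about is moved more than 20 mm (distance of any of cup, label_bundle, blade_box, tape_green from where it was at the start of the episode above 0.02 m).
It also fails if it takes over 64 s, if anything falls off the work surface, if the arm or the gripper's body presses on something with over 40 N, if the wrist force passes 120 N, or if a joint passes its speed limit or range.

## Working session

There is one attempt and no reset: what is moved stays moved. The work goes in short steps, Python scripts to look and compute and a tool call to move; the robot and the scene stay as the last step left them, time stands still between calls to the robot, and variables do not carry over. Pictures are saved under pics/ and viewed, and the job is handed in when it is done.

Besides the shell and the picture viewer there is one more tool, called by a JSON object that holds its "api" and its "payload". drive_tool: Moves the arm, as the interface text tells. Its arguments: {"type":"object","properties":{"steps":{"type":"array"}},"required":["steps"]}

```bash
ls; mkdir -p pics; python3 - <<'E'
from bench import arm
import cv2,numpy as np
print(arm.read_state())
for n in("top","side"):
    im,d=arm.get_image(n); cv2.imwrite(f"pics/{n}0.png",im); np.savez(f"{n}0.npz",im=im,d=d)
    print(n,arm.camera_params(n))
E
```

```text
pics
{'clock': 0.0, 'joints': array([ 1.45960801e+00,  3.85559459e-01,  6.62169068e-03, -5.24630183e-04,
       -1.19400005e+00, -2.58597128e-01]), 'joint_vel': array([-1.11013295e-04,  2.86316207e-05, -8.77620909e-04,  2.74250770e-04,
        1.28886547e-03, -6.95713926e-04]), 'joint_efforts': array([-5.96813225e-04, -3.92292738e+01,  1.88400936e+01,  4.18624476e+00,
       -4.60044030e-03,  5.50314994e-07]), 'position': array([225.64998033, 582.21163123, 230.21441268]), 'ee_rot': array([ 9.82937589e-01, -1.83936101e-01, -1.64300549e-04,  1.08579234e-03]), 'contact_force': array([ 0.17640423, -0.15000781, -0.34345096]), 'wrist_torque': array([ 0.03463947, -0.02416671, -0.0092601 ]), 'gripper_width': 85.48046024808585}
top {'K': array([[410.90208435,   0.        , 319.21924404],
       [  0.        , 410.90208435, 197.08815878],
       [  0.        ,   0.        ,   1.        ]]), 'dist': array([0.02465321, 0.        , 0.        , 0.        , 0.        ]), 'world_to_cam': array([[ 1.27007631e-02, -9.99692968e-01,  2.12758097e-02,
        -4.32258316e+00],
       [ 9.95900356e-01,  1.45526410e-02,  8.92787826e-02,
        -5.42925122e+02],
       [-8.95609904e-02,  2.00546777e-02,  9.95779413e-01,
        -1.22832185e+03],
       [ 0.00000000e+00,  0.00000000e+00,  0.00000000e+00,
         1.00000000e+00]])}
side {'K': array([[485.90768214,   0.        , 317.80097098],
       [  0.        , 485.90768214, 197.59755094],
       [  0.        ,   0.        ,   1.        ]]), 'dist': array([-0.09420124,  0.        ,  0.        ,  0.        ,  0.        ]), 'world_to_cam': array([[ 9.04945247e-01, -4.25010833e-01, -2.09735804e-02,
        -4.92868609e+02],
       [ 1.96451803e-01,  3.73553204e-01,  9.06567533e-01,
        -1.97387236e+02],
       [-3.77466275e-01, -8.24514278e-01,  4.21539342e-01,
        -1.27299787e+03],
       [ 0.00000000e+00,  0.00000000e+00,  0.00000000e+00,
         1.00000000e+00]])}
```

View pics/top0.png

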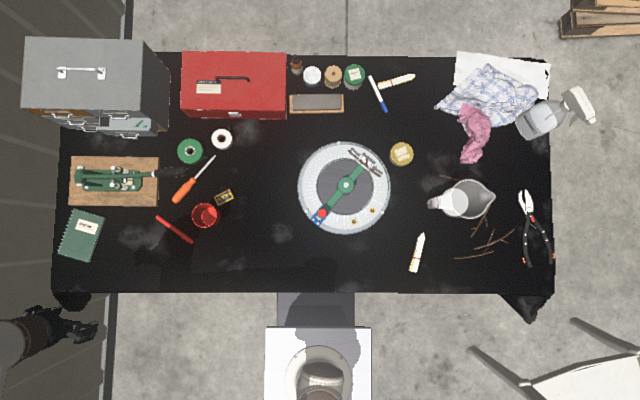

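View pics/side0.png

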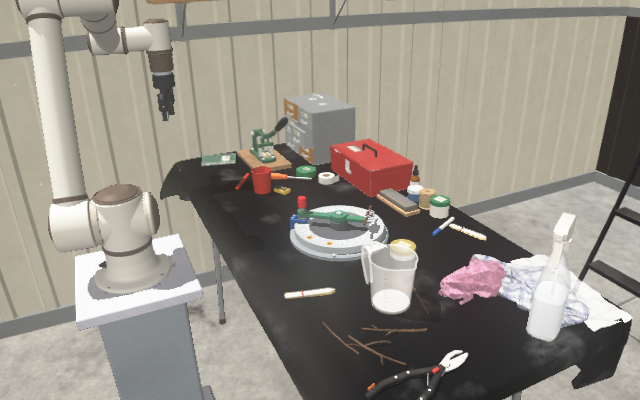

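```bash
python3 - <<'E'
import cv2,numpy as np
im=np.load("top0.npz")["im"]
c=im[130:245,285:405]; cv2.imwrite("pics/z.png",cv2.resize(c,None,fx=5,fy=5,interpolation=cv2.INTER_CUBIC))
im=np.load("side0.npz")["im"]
c=im[185:265,280:400]; cv2.imwrite("pics/zs.png",cv2.resize(c,None,fx=6,fy=6,interpolation=cv2.INTER_CUBIC))
E
```

```text
(no output)
```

View pics/z.png

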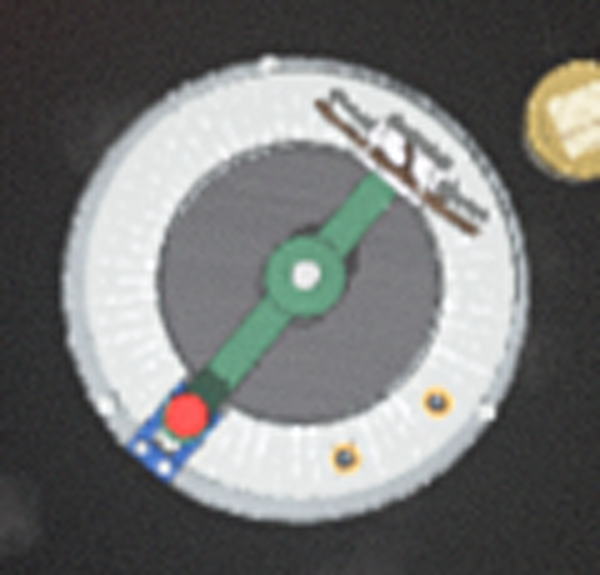

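View pics/zs.png

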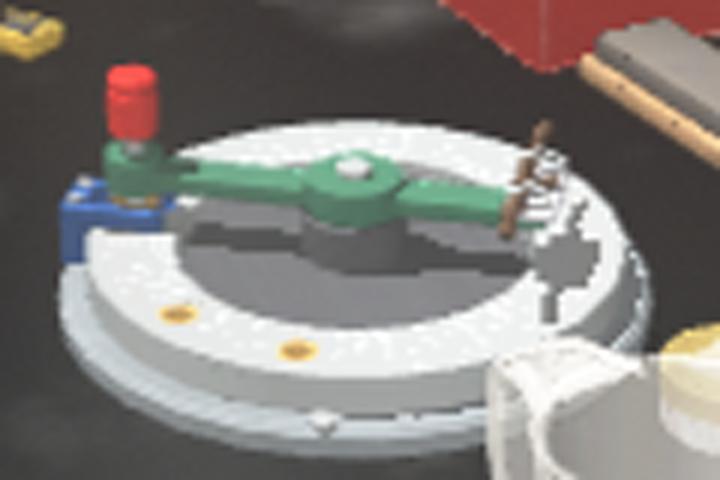

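Top view zoom: knob (187,414), hub (305,274), first hole (345,458), second (437,402). Side zoom: knob top (133,75), holes (179,314), (299,350).

```bash
cat > h.py <<'E'
import cv2,numpy as np
from bench import arm
P={n:arm.camera_params(n) for n in("top","side")}
def back(n,uv,z):
    p=P[n]; K=p["K"];W=p["world_to_cam"]
    q=cv2.undistortPoints(np.array([[uv]],float),K,p["dist"])[0,0]
    R=W[:3,:3];t=W[:3,3]
    d=R.T@np.array([q[0],-q[1],-1]); o=-R.T@t
    return o+d*(z-o[2])/d[2]
E
python3 - <<'E'
from h import *
def t(u,v):return (285+(u+.5)/5-.5,130+(v+.5)/5-.5)
def s(u,v):return (280+(u+.5)/6-.5,185+(v+.5)/6-.5)
T={}
for k,uv,z in[("knob",(187,414),114),("piv",(305,274),74),("h1",(345,458),35),("h2",(437,402),35)]:
    T[k]=back("top",t(*uv),z);print(k,T[k].round(1))
S={}
for k,uv,z in[("knob",(133,75),114),("piv",(354,165),74),("h1",(179,314),35),("h2",(299,350),35)]:
    S[k]=back("side",s(*uv),z);print("s",k,S[k].round(1))
# ring-outline centre, top cam: depth-free colour ellipse at z=35
for D in(T,S):
    c=D["piv"]
    a={k:np.arctan2(*(D[k]-c)[1::-1]) for k in D}
    for k in("knob","h1","h2"):print(k,np.linalg.norm((D[k]-c)[:2]).round(1),a[k].round(3),(a[k]-a["knob"]).round(3))
# depth of knob
d=np.load("top0.npz")["d"]; 
for k,uv in[("knob",(187,414)),("piv",(305,274))]:
    u,v=t(*uv); u=int(round(u));v=int(round(v)); print(k,d[v-1:v+2,u-1:u+2])
    W=P["top"]["world_to_cam"]; 
    print("exp",-(W@np.append(T[k],1))[2])
E
```

```text
knob [491.6  -3.5 114. ]
piv [577. -73.  74.]
h1 [ 470.6 -101.2   35. ]
h2 [ 505.1 -156.7   35. ]
s knob [494.   -4.1 114. ]
s piv [580.5 -68.6  74. ]
s h1 [473.1 -99.1  35. ]
s h2 [ 508.  -154.2   35. ]
knob 110.1 2.459 0.0
h1 110.1 -2.883 -5.341
h2 110.3 -2.281 -4.739
knob 108.0 2.501 0.0
h1 111.7 -2.865 -5.366
h2 112.2 -2.274 -4.774
knob [[1156.275  1163.4021 1163.3198]
 [1162.9918 1161.6571 1160.4856]
 [1163.847  1160.2157 1158.382 ]]
exp 1158.9039829711596
piv [[1207.751  1211.5894 1208.1527]
 [1205.3995 1207.6893 1208.5096]
 [1203.3373 1207.5237 1203.1554]]
exp 1207.7775696206706
```

{"api": "drive_tool", "payload": {"steps": [[0.0307,0.03,0,0,0.0854],[0.0307,0.03,0,0,0.0854],[0.0307,0.03,0,0,0.0854],[0.0307,0.03,0,0,0.0854],[0.0307,0.03,0,0,0.0854],[0.0307,0.03,0,0,0.0854],[0.0307,0.03,0,0,0.0854],[0.0307,0.03,0,0,0.0854],[0.0307,0.03,0,0,0.0854],[0.0307,0.03,0,0,0.0854],[0.0307,0.03,0,0,0.0854],[0.0307,0.03,0,0,0.0854],[0.0307,0.03,0,0,0.0854],[0.0307,0.03,0,0,0.0854],[0.0307,0.03,0,0,0.0854],[0,0,0,6,0.0854],[0,0,0,6,0.0854],[0,0,0,5.8,0.0854],[0,0,0,0,0.0854]]}}

```text
clock: 2.0
position: [492.3, -3.6, 230.9]
ee_rot: [0.943, -0.334, -0.0, 0.0]
contact_force: [-0.3, 0.0, -0.4]
gripper_width: 85.3
```

{"api": "drive_tool", "payload": {"steps": [[0,0,0.03,0,0.0854],[0,0,0.03,0,0.0854],[0,0,0.03,0,0.0854],[0,0,0.02,0,0.0854],[0,0,0.01,0,0.0854],[0,0,0,0,0.0854]]}}

```text
clock: 2.6
position: [491.8, -3.4, 110.2]
ee_rot: [0.943, -0.333, -0.001, 0.001]
contact_force: [0.8, -0.9, 0.2]
gripper_width: 85.6
```

```bash
python3 - <<'E'
from h import *
print(arm.read_state()["position"])
im,_=arm.get_image("side"); cv2.imwrite("pics/s1.png",cv2.resize(im[130:270,240:420],None,fx=4,fy=4,interpolation=cv2.INTER_CUBIC))
im,_=arm.get_image("top"); cv2.imwrite("pics/t1.png",cv2.resize(im[130:280,250:420],None,fx=4,fy=4,interpolation=cv2.INTER_CUBIC))
E
```

```text
[491.81023846  -3.39161423 110.15321398]
```

View pics/s1.png

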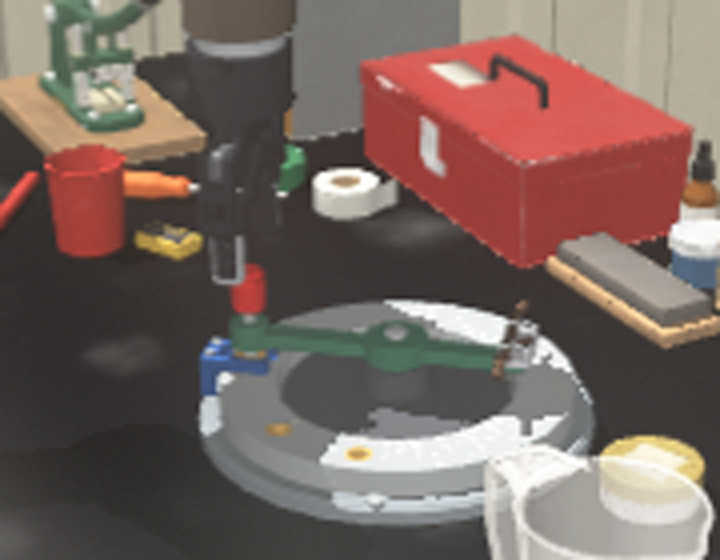

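View pics/t1.png

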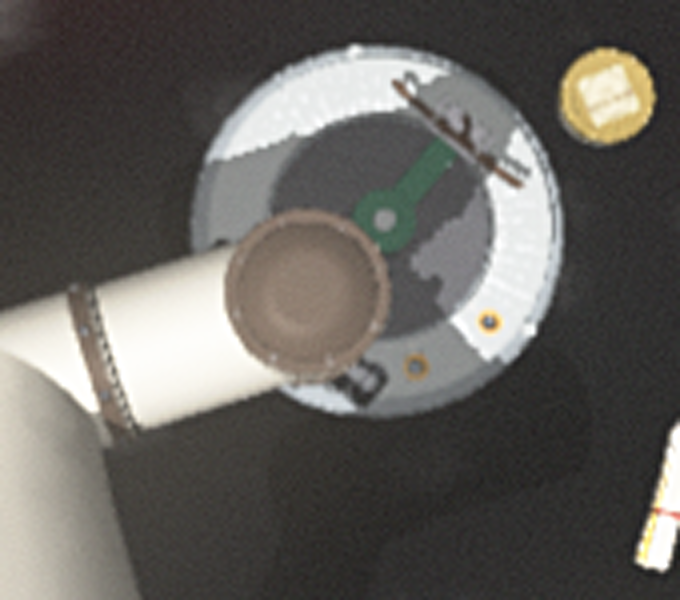

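Side view: fingers straddle the red knob (250,285) along the tangent, nothing in the way. Descend and close.

{"api": "drive_tool", "payload": {"steps": [[0,0,0.01,0,0.0854],[0,0,0.01,0,0.0854],[0,0,0.006,0,0.0854],[0,0,0,0,0.06],[0,0,0,0,0.045],[0,0,0,0,0.035],[0,0,0,0,0.03],[0,0,0,0,0.03]]}}

```text
clock: 3.5
position: [492.8, -3.2, 85.6]
ee_rot: [0.943, -0.334, 0.0, -0.0]
contact_force: [-0.1, 0.0, 0.2]
gripper_width: 29.9
```

{"api": "drive_tool", "payload": {"steps": [[0,0,0,0,0.027],[0,0,0,0,0.025],[0,0,0,0,0.0245],[0,0,0,0,0.0245]]}}

```text
clock: 3.9
position: [492.3, -3.4, 85.3]
ee_rot: [0.943, -0.334, -0.0, 0.0]
contact_force: [-1.5, -1.4, 0.5]
gripper_width: 24.3
```

{"api": "drive_tool", "payload": {"steps": [[0,0,0,0,0.022],[0,0,0,0,0.015],[0,0,0,0,0.01],[0,0,0,0,0.01]]}}

```text
clock: 4.3
position: [492.8, -3.0, 85.5]
ee_rot: [0.943, -0.334, 0.0, -0.0]
contact_force: [-1.0, 2.5, 3.3]
gripper_width: 22.4
```

{"api": "drive_tool", "payload": {"steps": [[0,0,-0.002,0,0.01],[0,0,-0.003,0,0.01],[0,0,-0.003,0,0.01],[0,0,-0.004,0,0.01],[0,0,-0.004,0,0.01],[0,0,0,0,0.01],[0,0,0,0,0.01]]}}

```text
clock: 5.0
position: [492.2, -3.5, 101.2]
ee_rot: [0.943, -0.334, -0.0, 0.0]
contact_force: [1.2, -2.3, -9.9]
gripper_width: 22.2
```

```bash
python3 - <<'E'
from h import *
s=arm.read_state();print(s["position"],s["contact_force"],s["joints"])
im,_=arm.get_image("side"); cv2.imwrite("pics/s2.png",cv2.resize(im[150:250,260:400],None,fx=5,fy=5,interpolation=cv2.INTER_CUBIC))
E
```

```text
[492.18147207  -3.47995857 101.20356597] [ 1.15513161 -2.25568456 -9.88917143] [ 3.23580037e-01  3.05235277e-01 -4.87648651e-01 -2.49832057e-05
 -7.78731470e-01  5.66527155e-01]
```

View pics/s2.png

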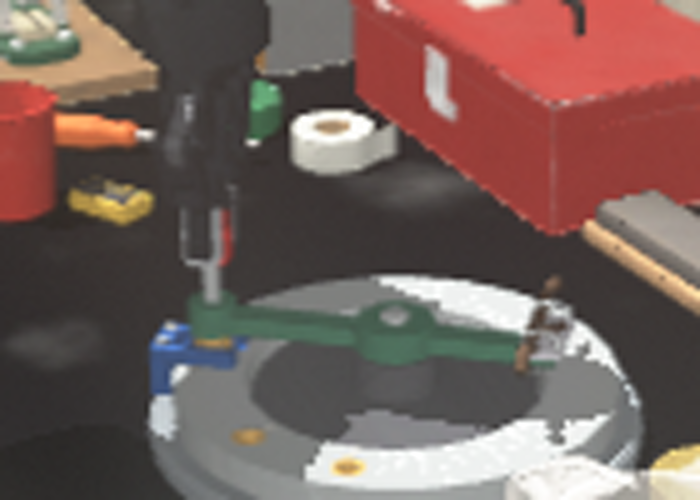

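{"api": "drive_tool", "payload": {"steps": [[0.00015,0.00576,0,-3,0.01],[0.00015,0.00576,0,-3,0.01],[0.00015,0.00576,0,-3,0.01],[0.00015,0.00576,0,-3,0.01],[0.00015,0.00576,0,-3,0.01],[0.00015,0.00576,0,-3,0.01],[0.00015,0.00576,0,-3,0.01],[0.00015,0.00576,0,-3,0.01],[0,0,0,0,0.01]]}}

```text
clock: 5.95
position: [470.8, -44.2, 101.0]
ee_rot: [0.991, -0.131, -0.001, 0.0]
contact_force: [-0.8, -0.2, -9.4]
gripper_width: 22.3
```

```bash
python3 - <<'E'
from h import *
s=arm.read_state();p=s["position"]
c=np.array([577.,-73.]);d=p[:2]-c
print(p,s["contact_force"],np.hypot(*d),np.arctan2(d[1],d[0])%6.2832-2.459, s["ee_rot"])
E
```

```text
[470.77197727 -44.20636685 100.95347209] [-0.82779689 -0.22657401 -9.38996614] 110.06119262765839 0.41789779534527627 [ 9.91418031e-01 -1.30726322e-01 -9.56224432e-04  5.14343156e-05]
```

{"api": "drive_tool", "payload": {"steps": [[0.00015,0.00576,0,-3,0.01],[0.00015,0.00576,0,-3,0.01],[0.00015,0.00576,0,-3,0.01],[0.00015,0.00576,0,-3,0.01],[0.00015,0.00576,0,-3,0.01],[0.00015,0.00576,0,-3,0.01],[0.00015,0.00576,0,-3,0.01],[0.00015,0.00576,0,-3,0.01],[0.00015,0.00576,0,-3,0.01],[2e-05,0.00192,0,-1,0.01],[2e-05,0.00192,0,-1,0.01],[0,0,0,0,0.01],[0,0,0,0,0.01]]}}

```text
clock: 7.25
position: [469.7, -99.3, 100.8]
ee_rot: [0.993, 0.122, -0.002, -0.0]
contact_force: [-5.2, -0.3, -8.1]
gripper_width: 21.9
```

```bash
python3 - <<'E'
from h import *
s=arm.read_state();p=s["position"]
c=np.array([577.,-73.]);d=p[:2]-c
print(p,s["contact_force"],np.hypot(*d),np.arctan2(d[1],d[0])%6.2832-2.459, s["ee_rot"])
im,_=arm.get_image("side"); cv2.imwrite("pics/s3.png",cv2.resize(im[150:260,260:400],None,fx=5,fy=5,interpolation=cv2.INTER_CUBIC))
im,_=arm.get_image("top"); cv2.imwrite("pics/t3.png",cv2.resize(im[130:245,285:405],None,fx=5,fy=5,interpolation=cv2.INTER_CUBIC))
E
```

```text
[469.74043565 -99.27703853 100.78104166] [-5.17245273 -0.27955908 -8.14274661] 110.43141264083904 0.922860944864615 [ 9.92572678e-01  1.21639436e-01 -1.82164119e-03 -8.41692093e-05]
```

View pics/s3.png

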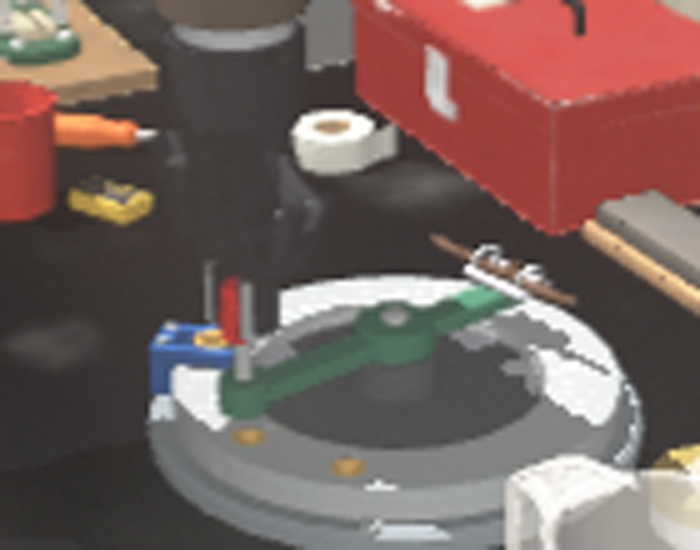

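View pics/t3.png

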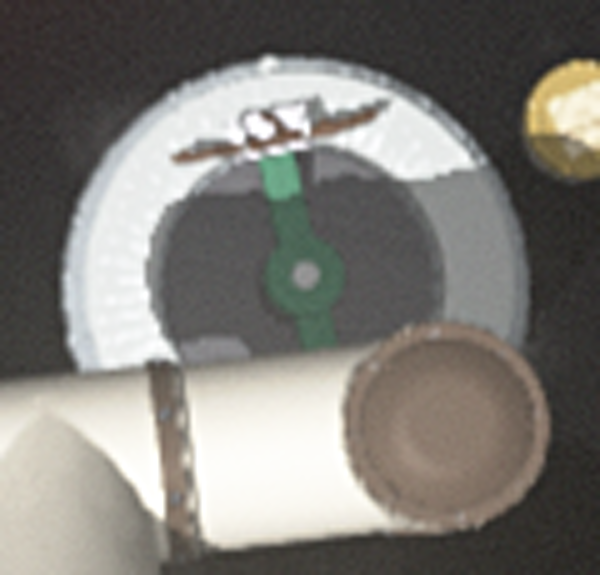

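```bash
python3 - <<'E'
from h import *
im,_=arm.get_image("side"); c=im[205:245,290:325]; cv2.imwrite("pics/s4.png",cv2.resize(c,None,fx=14,fy=14,interpolation=cv2.INTER_NEAREST))
p=lambda u,v,z:print(back("side",(260+(u+.5)/5-.5,150+(v+.5)/5-.5),z).round(1))
p(243,362,85);p(248.5,436,35)
E
```

```text
[ 469.1 -103.3   85. ]
[473.1 -98.3  35. ]
```

View pics/s4.png

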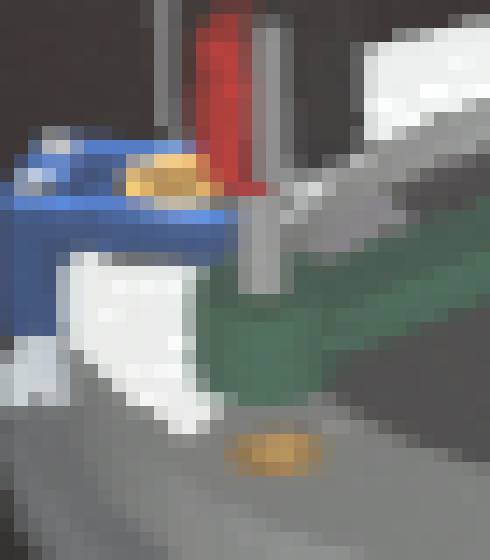

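{"api": "drive_tool", "payload": {"steps": [[2e-05,0.0018,0,-1,0.01],[0,0,0.003,0,0.01],[0,0,0.003,0,0.01],[0,0,0.003,0,0.01],[0,0,0.002,0,0.01],[0,0,0,0,0.01],[0,0,0,0,0.01]]}}

```text
clock: 8.1
position: [470.2, -101.1, 90.0]
ee_rot: [0.991, 0.13, -0.002, -0.0]
contact_force: [-5.6, -0.5, -7.3]
gripper_width: 22.5
```

```bash
python3 - <<'E'
from h import *
s=arm.read_state();p=s["position"]
c=np.array([577.,-73.]);d=p[:2]-c
print(p,s["contact_force"],s["wrist_torque"],np.hypot(*d),np.arctan2(d[1],d[0])%6.2832-2.459, s["ee_rot"],s["gripper_width"])
E
```

```text
[ 470.21217671 -101.14462402   89.99107376] [-5.64711872 -0.50914795 -7.31241801] [-0.26586319  1.66217657  0.14743619] 110.4344106909026 0.9403038055317534 [ 9.91461891e-01  1.30383781e-01 -1.84050582e-03 -1.30707701e-05] 22.493916271843997
```

{"api": "drive_tool", "payload": {"steps": [[0,0,0,0,0.028],[0,0,0,0,0.03],[0,0,0,0,0.03],[0,0,0,0,0.03]]}}

```text
clock: 8.5
position: [473.6, -100.7, 91.5]
ee_rot: [0.991, 0.131, 0.002, 0.0]
contact_force: [-0.2, -0.1, 0.3]
gripper_width: 30.2
```

```bash
python3 - <<'E'
from h import *
s=arm.read_state();print(s["position"],s["contact_force"])
im,_=arm.get_image("side"); cv2.imwrite("pics/s5.png",cv2.resize(im[195:245,285:335],None,fx=10,fy=10,interpolation=cv2.INTER_CUBIC))
E
```

```text
[ 473.57246338 -100.73839838   91.4942931 ] [-0.22122053 -0.09437963  0.3287783 ]
```

View pics/s5.png

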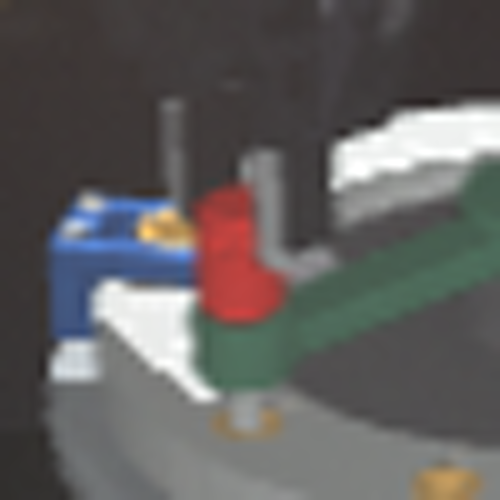

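The knob sits on the boss and the pin is in the brass hole (245,410). Open further, then retreat upward.

{"api": "drive_tool", "payload": {"steps": [[0,0,0,0,0.05],[0,0,0,0,0.07],[0,0,0,0,0.07],[0,0,-0.02,0,0.07],[0,0,-0.03,0,0.07],[0,0,-0.03,0,0.07],[0,0,-0.03,0,0.07],[0,0,-0.03,0,0.07],[0,0.04,0,0,0.07],[0,0.04,0,0,0.07],[0,0.04,0,0,0.07],[0,0.04,0,0,0.07],[0,0,0,0,0.07],[0,0,0,0,0.07]]}}

```text
clock: 9.95
position: [512.9, -256.2, 229.5]
ee_rot: [0.992, 0.13, -0.001, -0.0]
contact_force: [-0.7, 0.3, 0.0]
gripper_width: 70.1
```

```bash
python3 - <<'E'
from h import *
s=arm.read_state();print(s["position"],s["contact_force"])
im,_=arm.get_image("side"); a=cv2.resize(im[185:265,280:350],None,fx=6,fy=6,interpolation=cv2.INTER_CUBIC)
im,_=arm.get_image("top"); b=cv2.resize(im[165:245,300:365],None,fx=6,fy=6,interpolation=cv2.INTER_CUBIC); cv2.imwrite("pics/f.png",np.hstack([a,b])[:, :800])
cv2.imwrite("pics/ft.png",im)
E
```

```text
[ 512.86218301 -256.18729927  229.46717427] [-0.66778773  0.27919276  0.00196597]
```

View pics/f.png

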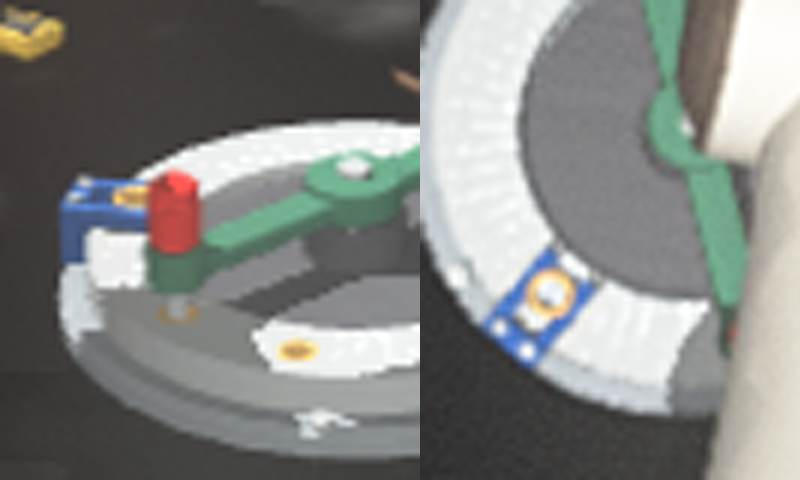

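View pics/ft.png

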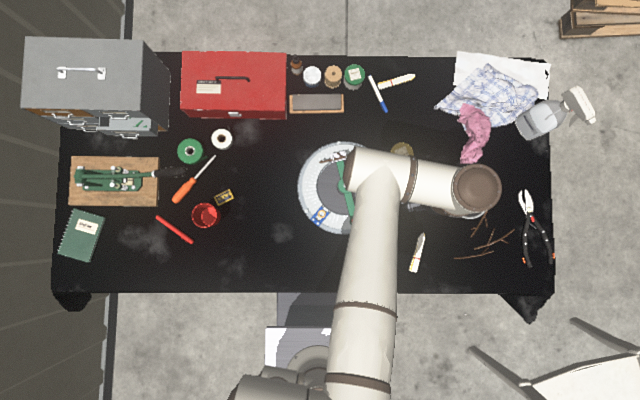

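The knob (175,210) rests on the boss and the pin stands in the first hole (178,312). The second hole (298,350) is empty, the bystanders are where they were, and the gripper is clear.

```bash
python3 -c "
from bench import arm
print(arm.job_done())"
```

```text
the job is handed in; nothing more can be done
None
```

The pin is down in the first hole of the ring, and I handed the job in at about 10 s on the robot clock; no verdict was reported.

- **Moves:** I gripped the knob along the tangent and drew the pin about 15.5 mm. I then swung the arm about 0.94 rad counterclockwise, lowered the pin to about 4.5 mm above the ring and let it spring down.
- **Hole position:** The top camera put the first hole at 0.942 rad from the starting bush, and the arm stood at about 0.940 rad when I let go. The side camera put it at about 0.917 rad. It resolves only about 6 mm per pixel along the swing, so I used the top camera.
- **Last checks:** The side image shows the knob resting on the boss, the pin in the first brass hole and the second hole empty. The gripper was clear, with about 0.7 N on the tool. The last top image shows the cup, labels, blade box and tape where they started.
- **Forces:** The tool readings at the end of each move peaked at about 10 N, mostly spring load. About 5 N of radial pull built up in the grip during the swing and was gone after release. I had no direct reading of the force between pin and ring.

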